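# Snap the long oilstone into its bench holder

## Task

Fit the long oilstone into the bench holder: set it centrally between the two steel spring clips, stone face up and lengthwise from clip to clip, and press it down so that its chamfered ends spread the clips until it snaps in and rests flat on the cork seat with both clips closed over its ends. The short oilstone is not the one.

Things in the scene. Friction and masses are not known exactly. Their poses are not given: they have to be found in the camera images.
- long_stone_center (a point): Centre of the long oilstone, 17 mm above its underside: grey stone on a dark wooden stock, lying stone up; 50 mm wide (x), 140 long (y), 34 high, 0.15-0.31 kg. At each end a tongue 12 mm long, 16 high, its lower end edge chamfered (5 mm in, 9 up). Same either way round; grasp across its width at the middle. A like but short stone (96 mm) lies near; they may have swapped places.
- holder_seat (a point): Centre of the holder's cork seat, 36 mm above the bench; seat 42 mm wide (x), 120 long (y), on a fixed board 90 x 212 x 18. At each y end a clip 32 mm wide: mouth 166 mm at the top (47 above seat), 132 between noses (19 above), 143 below. Home, the stone's centre is 17 mm above this point, its y along this y. It takes about 10 N down (more if off-centre); springs centre it along y. 
- clip_left (a joint): Spring clip at the +y end of the holder: angle by which it is bent outward, rad; 0 = closed at rest, about 0.1 when the stone passes its nose, sprung back to about 0 when snapped shut.
- clip_right (a joint): The same for the clip at the -y end of the holder. Behind the holder and the stones a fixed model staircase, up to 0.6 m high, stands beyond x = 0.59 m: keep the arm in front of it.

How it is judged:
By the outcome, as a careful person would: the job done as asked, in the order asked, and still so for the second after the job is handed in, with the robot touching nothing.
It also fails if it takes over 43 s, if anything falls off the work surface, if the arm or the gripper's body presses on something with over 40 N, if the wrist force passes 120 N, or if a joint passes its speed limit or range.

## Robot

A 7-joint arm with a two-finger parallel gripper is mounted at the origin on a cart in front of the work surface, level with it; the furniture and walls round the work are solid. World frame = base frame: x ahead of the robot, y to its left, z up, the work surface at z = 0. Lengths are in m, angles in rad, forces in N, time in s.
With the tool pointing down it reaches from about 0.425 to 0.95 m from the base axis. Payload 4.7 kg.
Tool frame: the origin (TCP) lies on the centre line of the jaws, within the pads' length; the fingertips stand robot.nose_length ahead of it and the grasp point (between the pads) lies 8 mm behind it (robot.nose_length is the distance from the TCP to the fingertips, in m); z points along the fingers, x is the direction in which the jaws open and shut, and the axes are right-handed (so a half turn about z gives the same grasp; the last joint's range is limited). The gripper opens to 85 mm and grips with 20 to 120 N. Pads are 22 mm wide; open, the fingers measure 114 mm over their backs; the gripper's body (76 mm by 85 mm) begins 54 mm behind the grasp point. The pads swing forward as they close: fully open they stand 13 mm farther back than shut.
Start: joints at [-1.148, 0.469, -0.049, 1.532, 0.024, 1.141, -0.082], TCP at [0.295, 0.607, 0.242] pointing down, gripper open.
Joint ranges: [-2.59, 2.59], [-0.33, 1.99], [-1.39, 1.29], [0.1, 2.45], [-1.04, 4.18], [0.21, 1.99], [-2.66, 2.66]. Speed limits (rad/s): [2.57, 2.57, 3.14, 3.14, 3.14, 3.14, 3.14].

## Interface

Orientations are given as [roll, pitch, yaw] about the fixed x, y, z axes, in that order (R = Rz(yaw) Ry(pitch) Rx(roll)).
In Python, from plant import robot gives the robot as it stands. Calls block until the motion is done:
- robot.goto(position, orientation): joint-space move of the TCP to a pose.
- robot.move_straight(position, vel=0.15, attitude=None, contact_N=None): straight line of the TCP; attitude=None keeps the orientation; vel is the mean speed in m/s. With contact_N (N) it stops when the force on the tool has changed by that much, and returns True; else False.
- robot.move_joints(angles): joint-space move.
- robot.grip(opening, strength=None): opening from 0.0 (shut) to 1.0 (fully open); strength is the grip in N (None keeps the last); returns when the fingers have stopped.
- robot.sleep(seconds).
- robot.inverse_kinematics(position, orientation): joint angles nearest the present ones, or None.
- robot.sense(): the state.
- robot.grab_frame(name): name is "scene" or "top"; returns a dict with "image" (384x512x3 uint8, red, green, blue), "range_z" (384x512 float32, m along the optical axis (not along the pixel's ray), 0 where there is no reading), "fx", "fy", "cx", "cy" (pixels), "dist_coeffs" ([k1, k2, p1, p2, k3] as OpenCV has them; the pictures are not rectified), "R" (3x3) and "t" (3): a world point X has camera coordinates R X + t. Camera axes: x right, y down, z forward; pixel columns grow to the right and rows downward; lengths in m; the calibration is good to about 2 mm. A picture is of the moment at which its call begins.
A pose or a line that the arm cannot do raises robot.IKError and nothing moves.
- robot.close_job(): hands the job in, once; it reports no verdict.
The state is a dict: "t": time; "joint_pos": joint angles; "joint_velocities": joint speeds; "effort": joint torques, N m; "tcp_pos": TCP position; "tcp_rot": TCP orientation; "wrist_force": force on the tool from outside, world axes, zero at the start; "torque": the same for the moment, N m; "opening": opening from 0.0 (shut) to 1.0 (fully open).
Only numpy, scipy, OpenCV 4.12 (cv2) and the standard library are available. Lean on these libraries where they do the work, as an engineer would, in place of code of your own. Each camera call takes 0.05 s, during which the arm holds its last target. There are 200 camera calls.

## Working session

There is one attempt and no reset: what is moved stays moved. The work goes in short steps, each a Python script; the robot and the scene stay as the last script left them, time stands still between calls to the robot, and variables do not carry over. Pictures are saved under pics/ and viewed, about 8 in all and at most 12, crops included, and the job is handed in when it is done.

```bash
mkdir -p pics; ls
python3 - <<'E'
from plant import robot
import cv2,numpy as np,pickle
print(robot.nose_length, robot.sense())
for n in("top","scene"):
    f=robot.grab_frame(n); pickle.dump(f,open(f'pics/{n}0.pkl','wb'))
    cv2.imwrite(f'pics/{n}0.png',f["image"][:,:,::-1])
    print(n,f["fx"],f["cx"],f["cy"],f["dist_coeffs"],f["R"],f["t"],-np.array(f["R"]).T@f["t"],(f["range_z"]>0).mean())
E
```

```text
pics
0.011 {'t': 0.0, 'joint_pos': array([-1.14790741,  0.46946702, -0.0486169 ,  1.53374867,  0.02412121,
        1.14102898, -0.08233359]), 'joint_velocities': array([ 0.00016069, -0.00148542,  0.00069654, -0.00182337,  0.001068  ,
        0.00037199, -0.00169148]), 'effort': array([ 7.07072086e-04, -5.10318339e+01, -4.65812779e-02, -2.37714887e+01,
        1.05509668e-02,  7.56946189e-03, -1.52721680e-05]), 'tcp_pos': array([0.29441187, 0.60674366, 0.24122108]), 'tcp_rot': array([3.14150406e+00, 2.06346237e-03, 1.11903501e+00]), 'wrist_force': array([2.33442587e-05, 8.06623907e-02, 2.65597967e-01]), 'torque': array([-0.02839215,  0.0299531 ,  0.00807531]), 'opening': 1.0028891053034865}
top 403.6163219254984 256.07319224113314 192.68614762827028 [-0.11936135  0.          0.          0.          0.        ] [[-0.00293212 -0.99996183 -0.00823006]
 [-0.99889639  0.0033146  -0.04685102]
 [ 0.04687651  0.0080836  -0.99886798]] [-0.03925736  0.45603814  1.06200534] [ 0.40563664 -0.04935228  1.08184589] 0.996124267578125
scene 476.0015167636937 248.40298225274995 186.94265364015155 [-0.05655216  0.          0.          0.          0.        ] [[ 0.5260944  -0.85020703  0.01930537]
 [-0.41873625 -0.27873201 -0.86427335]
 [ 0.7401923   0.44660551 -0.50265185]] [-0.29684839  0.23471923  0.77049165] [-0.31585626 -0.53106464  0.5958814 ] 0.9854532877604166
```

View pics/top0.png

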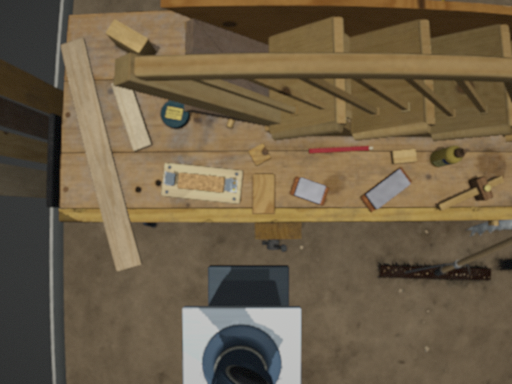

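View pics/scene0.png

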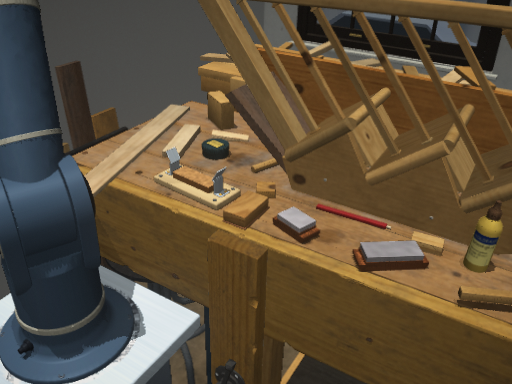

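```bash
cat > h.py <<'E'
import cv2,numpy as np,pickle
def K(f): return np.array([[f["fx"],0,f["cx"]],[0,f["fy"],f["cy"]],[0,0,1.]])
def cast(f,px,z):
    """pixels -> world points on the plane z"""
    n=cv2.undistortPoints(np.float64(px).reshape(-1,1,2),K(f),np.float64(f["dist_coeffs"])).reshape(-1,2)
    R=np.array(f["R"]); c=-R.T@f["t"]; d=np.c_[n,np.ones(len(n))]@R
    return c+d*((z-c[2])/d[:,2])[:,None]
def cloud(f):
    h,w=f["range_z"].shape; v,u=np.mgrid[:h,:w]
    n=cv2.undistortPoints(np.float64(np.c_[u.ravel(),v.ravel()]).reshape(-1,1,2),K(f),np.float64(f["dist_coeffs"])).reshape(-1,2)
    p=np.c_[n,np.ones(len(n))]*f["range_z"].reshape(-1,1)
    return ((p-f["t"])@np.array(f["R"])).reshape(h,w,3)
def rect(f,mask,z):
    """largest blob: outline cast on z, min-area rectangle -> centre, long, short, angle of long side"""
    cs=cv2.findContours(mask.astype(np.uint8),cv2.RETR_EXTERNAL,cv2.CHAIN_APPROX_NONE)[0]
    if not cs: return None
    P=cast(f,max(cs,key=cv2.contourArea).reshape(-1,2),z)[:,:2]
    (c,s,_)=r=cv2.minAreaRect(np.float32(P*1000)); b=cv2.boxPoints(r)
    e=[b[1]-b[0],b[2]-b[1]]; e=max(e,key=np.linalg.norm)
    return np.round(c,1),round(max(s),1),round(min(s),1),round(np.degrees(np.arctan2(e[1],e[0]))%180,2)
E
python3 - <<'E'
from h import *
for n in("top","scene"):
    f=pickle.load(open(f'pics/{n}0.pkl','rb')); W=cloud(f); X,Y,Z=W[...,0],W[...,1],W[...,2]
    hsv=cv2.cvtColor(f["image"],cv2.COLOR_RGB2HSV); I=f["image"].astype(int)
    work=(X>.35)&(X<.6)
    # grey stone faces
    for lo,hi in((-.25,-.08),(-.5,-.25)):
        m=work&(Y>lo)&(Y<hi)&(Z>.02)&(hsv[...,1]<60)&(hsv[...,2]>90)
        print(n,'grey',rect(f,m,.034), 'z',np.median(Z[m]))
        m=work&(Y>lo)&(Y<hi)&(Z>.02)&(Z<.06)
        print('   all>20mm',m.sum(),rect(f,m,.034))
    ho=work&(Y>.02)&(Y<.3)
    for lo,hi,z in((.009,.06,.018),(.03,.042,.036)):
        m=ho&(Z>lo)&(Z<hi); print('  holder',lo,rect(f,m,z),np.median(Z[m]))
    m=ho&(Z>.055)&(Z<.12)
    for c in range(2): 
        mm=m&((Y>.13) if c else (Y<.13)); print('  clip',mm.sum(),np.round(W[mm].mean(0)*1000) if mm.any() else '')
    m=work&(Z<.005)&(Y<0); print('bench z',np.median(Z[m]))
f=pickle.load(open('pics/top0.pkl','rb'))
t=cv2.resize(f["image"][145:225,140:430],None,fx=2.7,fy=2.7,interpolation=cv2.INTER_CUBIC)
g=pickle.load(open('pics/scene0.pkl','rb'))
s=cv2.resize(g["image"][130:290,140:440],(t.shape[1],t.shape[1]*160//300),interpolation=cv2.INTER_CUBIC)
o=np.vstack([t,s])[:600]; print(o.shape); cv2.imwrite('pics/crop1.png',o[:,:,::-1])
E
```

```text
top grey (array([ 460.7, -179.3]), 69.2, 50.4, np.float32(70.94)) z 0.03360315486707141
   all>20mm 633 (array([ 460.6, -179.5]), 74.7, 50.4, np.float32(69.85))
top grey (array([ 464.1, -387.3]), 116.0, 50.0, np.float32(125.92)) z 0.03356510910727403
   all>20mm 1054 (array([ 464.1, -385.5]), 119.0, 52.1, np.float32(125.92))
  holder 0.009 (array([484.2, 112.6]), 195.2, 90.0, np.float32(83.78)) 0.019122782932632067
  holder 0.03 (array([483.3, 103.7]), 121.2, 42.3, np.float32(83.82)) 0.03591015727757957
  clip 79 [475.  28.  71.]
  clip 126 [492. 180.  70.]
bench z -0.00078115092662378
scene grey (array([ 455.2, -184.2]), 76.4, 58.5, np.float32(71.01)) z 0.033362482706253554
   all>20mm 824 (array([ 453.8, -186.1]), 84.5, 62.9, np.float32(68.29))
scene grey (array([ 463.3, -389.3]), 114.1, 49.5, np.float32(125.63)) z 0.03297362318847336
   all>20mm 1450 (array([ 478.5, -409.2]), 193.8, 84.5, np.float32(140.12))
  holder 0.009 (array([494.1, 121.5]), 231.6, 127.6, np.float32(82.3)) 0.02148060271028121
  holder 0.03 (array([482.6, 104.8]), 163.1, 51.8, np.float32(84.17)) 0.03574574226508105
  clip 69 [475.  28.  68.]
  clip 134 [492. 178.  68.]
bench z -0.03980293432504676
(600, 783, 3)
```

View pics/crop1.png

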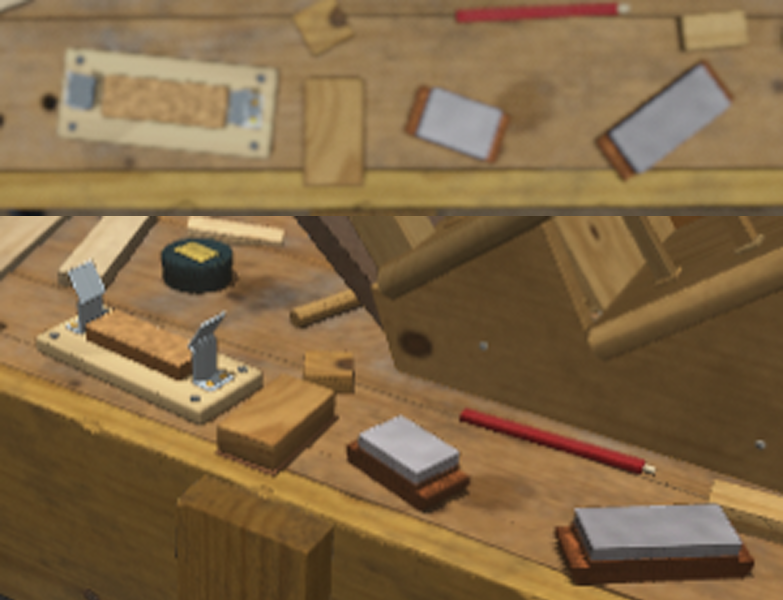

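Run:
```python
from plant import robot
import numpy as np
r=np.radians
for nm,p,y in(("w1",[.44,.25,.25],30),("w2",[.44,-.2,.25],30),("pickhi",[.4637,-.388,.15],35.8),("pick",[.4637,-.388,.018],35.8),("pick2",[.4637,-.388,.018],-144.2),
  ("mid",[.44,-.1,.2],15),("hi",[.483,.104,.15],-6.2),("plhome",[.483,.104,.054],-6.2),("hi2",[.483,.104,.15],173.8)):
    q=robot.inverse_kinematics(p,[np.pi,0,r(y)]); print(nm,None if q is None else np.round(q,2))
```

```text
w1 [-0.77  0.18  0.19  1.93 -0.04  1.04 -0.03]
w2 [-0.42  0.18  0.88  2.   -0.16  1.03  1.05]
pickhi [ 0.11  0.53  0.72  1.83 -0.43  0.94  1.64]
pick [ 0.29  0.67  0.46  1.9  -0.46  0.68  1.65]
pick2 [ 0.01  0.84  0.91  1.91 -0.88  0.86 -1.12]
mid [-0.46  0.16  0.66  2.12 -0.13  0.9   0.54]
hi [-0.63  0.3   0.4   2.07 -0.16  0.8  -0.24]
plhome [-0.56  0.46  0.33  2.14 -0.26  0.59 -0.15]
hi2 [ 0.6   0.56 -1.17  2.01  0.62  0.99  2.15]
```

Run:
```python
from plant import robot
from h import *
r=np.radians
O=lambda y:[np.pi,0,r(y)]
robot.goto([.44,.25,.25],O(30)); robot.goto([.44,-.2,.22],O(33)); robot.goto([.4637,-.388,.12],O(35.8))
s=robot.sense(); print(s["t"],s["tcp_pos"],s["tcp_rot"])
hit=robot.move_straight([.4637,-.388,.018],vel=.1,contact_N=6); print("hit",hit,robot.sense()["tcp_pos"])
if not hit:
    robot.grip(0.0,80); s=robot.sense(); print(s["t"],s["opening"],s["wrist_force"])
    robot.move_straight([.4637,-.388,.10],vel=.15); s=robot.sense(); print(s["t"],s["opening"],s["wrist_force"],s["tcp_pos"])
    for n in("top","scene"):
        f=robot.grab_frame(n); pickle.dump(f,open(f'pics/{n}1.pkl','wb')); I=f["image"]
        cv2.imwrite(f'pics/{n}1.png',(I[100:260,260:500] if n=="top" else I[150:310,270:510])[:,:,::-1])
    cv2.imwrite('pics/c2.png',np.hstack([cv2.resize(cv2.imread(f'pics/{n}1.png'),(400,267)) for n in("top","scene")]))
```

```text
4.05 [ 0.46464786 -0.38655639  0.12007227] [-3.14078042e+00 -1.04757035e-03  6.26541621e-01]
hit False [ 0.46407076 -0.38847012  0.01864958]
5.65 0.5604723986398397 [-0.2993447 -0.0412365  5.6679435]
6.35 0.5620404301322992 [-1.39922359 -0.41586615 -2.3847659 ] [ 0.46331307 -0.38715054  0.09916338]
```

View pics/c2.png

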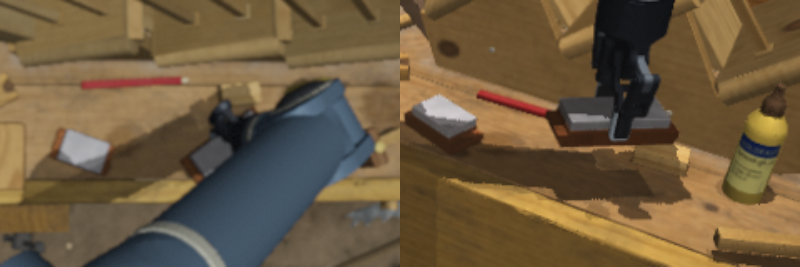

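Run:
```python
from plant import robot
from h import *
r=np.radians
O=lambda y:[np.pi,0,r(y)]
robot.goto([.44,-.25,.2],O(25)); robot.goto([.44,-.05,.2],O(10)); robot.goto([.483,.104,.13],O(-6.2))
robot.sleep(.3)
s=robot.sense(); print(s["t"],s["tcp_pos"],s["tcp_rot"],s["opening"],s["wrist_force"],s["torque"])
for n in("top","scene"):
    f=robot.grab_frame(n); pickle.dump(f,open(f'pics/{n}2.pkl','wb')); I=f["image"]
    c=I[140:230,140:275] if n=="top" else I[90:230,130:290]
    cv2.imwrite(f'pics/{n}2.png',cv2.resize(c,(400,c.shape[0]*400//c.shape[1]),interpolation=cv2.INTER_CUBIC)[:260,:,::-1])
cv2.imwrite('pics/c3.png',np.hstack([cv2.imread(f'pics/{n}2.png')[:260] for n in("top","scene")]))
```

```text
9.025 [0.48330912 0.10296311 0.130649  ] [-3.14061872e+00 -9.97768768e-04 -1.10169864e-01] 0.5597697777611604 [ 0.26394129  0.58515189 -1.59724074] [-0.03215328  0.03295512  0.00369641]
```

View pics/c3.png

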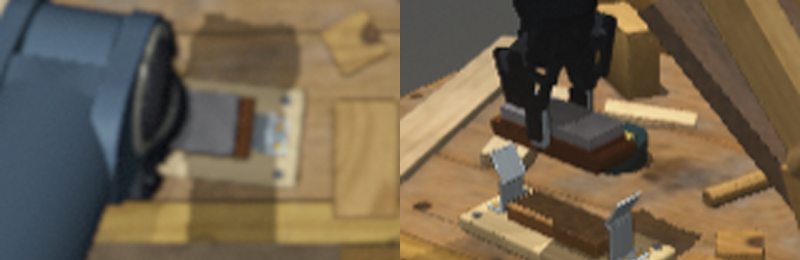

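Run:
```python
from h import *
# hand frame: l along (83.8deg), w across
a=np.radians(83.8); L=np.array([np.cos(a),np.sin(a)]); Wd=np.array([np.sin(a),-np.cos(a)]); c0=np.array([.4833,.1030])
for n in("top","scene"):
    f=pickle.load(open(f'pics/{n}2.pkl','rb')); W=cloud(f)
    d=(W[...,:2]-c0); l=d@L; w=d@Wd; Z=W[...,2]; sat=cv2.cvtColor(f["image"],cv2.COLOR_RGB2HSV)[...,1]
    near=(abs(l)<.09)&(abs(w)<.035)
    for nm,m in(("tongue",near&(Z>.115)&(Z<.135)&(sat>70)),("face",near&(Z>.139)&(Z<.153)&(sat<60))):
        for sg in(1,-1):
            k=m&(sg*l>.045)
            if k.sum()>8: print(n,nm,sg,k.sum(),"l",np.round([l[k].min()*1e3,l[k].max()*1e3],1),"w",np.round(np.percentile(w[k],[1,99])*1e3,1),"z",np.round(np.median(Z[k]),4))
```

```text
top tongue -1 114 l [-72.2 -59.1] w [-26.   23.5] z 0.1278
top face -1 134 l [-59.6 -45.1] w [-24.4  22.9] z 0.1454
scene tongue 1 41 l [45.3 70.8] w [-27.  -18.1] z 0.1228
scene tongue -1 202 l [-73.8 -45.7] w [-25.8  25.3] z 0.1264
scene face 1 10 l [45.9 57.7] w [-25.   17.4] z 0.1425
scene face -1 100 l [-61.  -45.3] w [-24.6  21.5] z 0.1444
```

Run:
```python
from plant import robot
def rep(k): s=robot.sense(); print(k,s["t"],s["tcp_pos"].round(4),s["wrist_force"].round(1),s["torque"].round(2),round(s["opening"],3))
robot.move_straight([.4836,.1062,.085],vel=.1); rep("above")
for z in(.074,.068,.062,.058,.055,.053):
    h=robot.move_straight([.4836,.1062,z],vel=.04,contact_N=40); rep((z,h))
    if h: break
```

```text
above 9.725 [0.4838 0.106  0.085 ] [ 0.3 -0.  -1.1] [-0.02  0.    0.02] 0.562
(0.074, False) 10.15 [0.4835 0.1061 0.0739] [ 0.7 -1.  -1.3] [0.04 0.01 0.  ] 0.562
(0.068, False) 10.45 [0.4848 0.1061 0.0684] [1.  1.  1.3] [-0.04 -0.32  0.09] 0.554
(0.062, False) 10.75 [0.4848 0.1061 0.0623] [ 4.3 -1.3 -0.9] [-0.04 -0.8   0.01] 0.567
(0.058, False) 11.0 [0.4829 0.1061 0.0572] [ 2.4  0.9 -6. ] [-0.07 -0.64  0.01] 0.558
(0.055, False) 11.25 [0.4829 0.1062 0.055 ] [-1.6 -1.   3.3] [-0.07  0.1  -0.  ] 0.562
(0.053, False) 11.5 [0.4829 0.1063 0.0549] [-8.4 -0.8 28. ] [-0.25  1.56  0.03] 0.556
```

Run:
```python
from plant import robot
from h import *
robot.move_straight([.4836,.1062,.0548],vel=.04)
robot.grip(1.0); robot.sleep(.2)
robot.move_straight([.4836,.1062,.14],vel=.12); robot.goto([.44,.25,.25],[np.pi,0,.5]); robot.goto([.30,.60,.25],[np.pi,0,1.1]); robot.sleep(.2)
s=robot.sense(); print(s["t"],s["tcp_pos"],s["wrist_force"])
a=np.radians(83.8); L=np.array([np.cos(a),np.sin(a)]); Wd=np.array([np.sin(a),-np.cos(a)]); c0=np.array([.4833,.1040])
for n in("top","scene"):
    f=robot.grab_frame(n); pickle.dump(f,open(f'pics/{n}3.pkl','wb')); I=f["image"]
    W=cloud(f); d=(W[...,:2]-c0); l=d@L; w=d@Wd; Z=W[...,2]; hsv=cv2.cvtColor(I,cv2.COLOR_RGB2HSV)
    m=(abs(l)<.068)&(abs(w)<.04)&(Z>.06)&(Z<.085)&(hsv[...,1]<60)
    print(n,"face",rect(f,m,.070),np.median(Z[m]))
    for sg in(1,-1):
        k=m&(abs(w)<.02)&(sg*l>.02)&(sg*l<.05); print("  z side",sg,np.median(Z[k]))
    for sg in(1,-1):
        k=(sg*l>.064)&(sg*l<.11)&(abs(w)<.03)&(Z>.045); print("  clip",sg,k.sum(),W[k].mean(0).round(4),"|l| range",np.round(np.percentile(sg*l[k],[2,98]),4),"zmax",Z[k].max().round(4))
    c=I[140:230,140:275] if n=="top" else I[120:240,140:270]
    cv2.imwrite(f'pics/{n}3.png',cv2.resize(c,None,fx=(2.9 if n=="top" else 3.0),fy=3,interpolation=cv2.INTER_CUBIC)[:265,:391,::-1])
cv2.imwrite('pics/c4.png',np.hstack([cv2.imread(f'pics/{n}3.png')[:265,:390] for n in("top","scene")]))
```

```text
15.65 [0.30132858 0.59893629 0.25056133] [-0.77838567  0.33365272 -0.40349901]
top face (array([481.5, 103.8]), 115.4, 49.2, np.float32(83.99)) 0.06975963170631277
  z side 1 0.06990991804390385
  z side -1 0.06978460380684673
  clip 1 160 [0.4909 0.1777 0.0658] |l| range [0.0647 0.0851] zmax 0.086
  clip -1 116 [0.4746 0.0308 0.0662] |l| range [0.0642 0.0849] zmax 0.0873
scene face (array([476. ,  98.6]), 125.8, 61.1, np.float32(85.2)) 0.06957605302280098
  z side 1 0.07012562588219722
  z side -1 0.06999857281668631
  clip 1 115 [0.4899 0.1798 0.0688] |l| range [0.0654 0.0836] zmax 0.0827
  clip -1 137 [0.4735 0.0305 0.0598] |l| range [0.0663 0.0851] zmax 0.0835
```

View pics/c4.png

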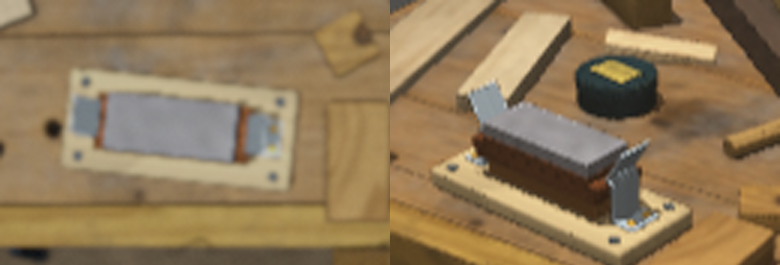

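Run:
```python
from h import *
a=np.radians(83.8); L=np.array([np.cos(a),np.sin(a)]); Wd=np.array([np.sin(a),-np.cos(a)]); c0=np.array([.4833,.1040])
for n in("top","scene"):
  for i in(0,3):
    W=cloud(pickle.load(open(f'pics/{n}{i}.pkl','rb'))); d=(W[...,:2]-c0); l=d@L; w=d@Wd; Z=W[...,2]
    for sg in(1,-1):
        k=(abs(l)<.11)&(sg*l>.055)&(abs(w)<.03)&(Z>.073); print(n,i,sg,k.sum(),"upper clip |l| mean",(sg*l[k].mean()).round(4),"max",(sg*l[k]).max().round(4),"z",Z[k].mean().round(4))
from plant import robot
robot.close_job(); print("closed")
```

```text
top 0 1 54 upper clip |l| mean 0.0815 max 0.0863 z 0.0788
top 0 -1 36 upper clip |l| mean 0.0816 max 0.0852 z 0.0795
top 3 1 51 upper clip |l| mean 0.081 max 0.0862 z 0.0787
top 3 -1 39 upper clip |l| mean 0.081 max 0.0856 z 0.0797
scene 0 1 40 upper clip |l| mean 0.0809 max 0.0877 z 0.0773
scene 0 -1 27 upper clip |l| mean 0.0825 max 0.086 z 0.0792
scene 3 1 41 upper clip |l| mean 0.0806 max 0.0841 z 0.077
scene 3 -1 27 upper clip |l| mean 0.0825 max 0.0857 z 0.0792
the job is handed in; nothing more can be done
closed
```

The long oilstone is snapped into the bench holder, and I handed the job in at about 16 s on the robot's clock. I gripped it across its middle, carried it in front of the staircase, centred it over the seat and pressed it down. The force log shows it pass the noses and then seat at about 28 N. I then released it and moved the arm clear.

**Last checks**
- **Seating:** the stone's face is at 70 mm height at both ends, which is 36 mm for the seat plus 34 mm for the stone, so it lies flat.
- **Alignment:** it is within 0.2° of the seat's direction, and central along its length to under 1 mm.
- **Clips:** both are back within 0.6 mm of where they stood at rest before the job, so they are closed.

**Disagreements**
- **Width:** the top camera puts the stone about 1.5–2 mm off-centre across the holder's width, toward the robot. I judged this acceptable and did not correct it.
- **Scene camera:** its outline of the stone's face (126 x 61 mm) came out too big, because it took in the stone's side and parts of the clips. I did not use its centre reading; its height readings agreed with the top camera.

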